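Clip the fuse cover back onto the oven's control console

ROBOT

A 6-joint arm with a two-finger parallel gripper is mounted at the origin on the work surface. World frame = base frame: x ahead of the robot, y to its left, z up, the work surface at z = 0. Lengths are in mm, angles in rad, forces in N, time in s.
With the tool pointing down it reaches from about 400 to 925 mm from the base axis. Payload 12.5 kg.
Tool frame: the origin (TCP) lies midway between the tips of the shut fingers; the grasp point (between the pads) lies 19 mm behind it; z points along the fingers, y is the direction in which the jaws open and shut (so a half turn about z gives the same grasp; the last joint's range is limited). The gripper opens to 95 mm and grips with 3 to 60 N. Pads are 20 mm wide; open, the fingers measure 119 mm over their backs; the gripper's body (75 mm by 180 mm) begins 59 mm behind the grasp point.
Start: joints at [1.205, 0.491, 1.559, -0, 1.092, -0.106], TCP at [160.537, 604.049, 214.661] pointing down, gripper open.
Joint ranges: [-3.1, 3.1], [-0.84, 2.19], [0.05, 2.79], [-1.13, 4.28], [0.06, 2.93], [-2.69, 2.69]. Speed limits (rad/s): [2.22, 2.22, 2.79, 3.14, 3.14, 3.14].

INTERFACE

Orientations are given as [roll, pitch, yaw] about the fixed x, y, z axes, in that order (R = Rz(yaw) Ry(pitch) Rx(roll)).
In Python, from cell import * gives the robot as it stands. The module is installed in compiled form; this text tells all that it offers.
- The arm moves only by the tool carry_out, never from a script. Its argument "moves" is a list of rows, each an object of numbers: "dx", "dy", "dz": the shift along the tool's x, y, z in m; "twist": the turn about the tool's z in degrees. A call has 1 to 5 rows; each row is the pose to reach, as a shift and turn from the pose commanded when the call began, along the tool's axes at that moment; what a row does not reach only later rows make up. A row lasts 1/10 s, in which the tool goes at most 50 mm and 8.59 degrees, less where a joint would pass 70% of its speed; a pose out of reach is approached as far as the arm can. A call with a gripper value outside its range is refused whole. "grip" is the finger opening in m, from 0 to 0.0951, set as the call begins (left out, the last holds). The fingers move at their own pace and stop on an object; the grip force is fixed at half the most. Time passes only in rows, so rows that repeat a pose let the fingers close. It gives the time, the measured TCP pose, the force and the opening at its end, in the units of the state.
- state(): the state, without advancing time (a new reading comes with each control period).
- read_camera(name): name is "scene" or "top"; returns (picture, depth): 480x640x3 uint8, red, green, blue; 480x640 float32, mm along the optical axis (not along the pixel's ray), 0 where there is no reading.
- camera_info(name): a dict with "mtx" (3x3 intrinsics, pixels), "R" (3x3) and "t" (3): a world point X has camera coordinates R X + t. Camera axes: x right, y down, z forward; pixel columns grow to the right and rows downward; lengths in mm; the calibration is good to about 2 mm. A picture is of the moment at which its call begins. camera_info takes no time and is no camera call.
- job_done(): hands the job in, once; it reports no verdict.
The state is a dict: "t": time; "joints": joint angles; "qvel": joint speeds; "tau": joint torques, N m; "eef_pos": TCP position; "tcp_rot": TCP orientation; "ft_force": force on the tool from outside, world axes, zero at the start; "moment": the same for the moment, N m; "opening": opening from 0.0 (shut) to 1.0 (fully open).
Only numpy, scipy, OpenCV 4.12 (cv2) and the standard library are available. Lean on these libraries where they do the work, as an engineer would, in place of code of your own. Each camera call takes 0.05 s, during which the arm holds its last target. There are 200 camera calls.

TASK

The fuses in the oven's control console have been changed: put its grey cover back over the open fuse compartment on the sloping front, then press it down corner by corner until all four clips have clicked and it lies flush on the panel all round. Press firmly but do not force it, let go of it at the end, and leave the other things on the bench as they are.

Things in the scene. Friction and masses are not known exactly. Their poses are not given: they have to be found in the camera images.
- cover_grip (a point): Loose grey plastic cover, 0.13 to 0.25 kg, flat on the bench left or right of the console. Flange 120 mm along x by 150 along y, its top 30 mm above the feet; in its middle a hollow ribbed hump 40 mm along x (grip across this), 76 along y, 36 high, top 66 mm above the feet. This point: on its middle line, 53 mm above the feet. z up out of the hump. Fits either way round (half turn)
- console: Maroon oven control console, fixed, 240 mm deep (x) by 320 wide (y), 55 high in front, 159 at the back; cream front panel sloping up away from the robot at 30 degrees. Knobs (22 mm high) on the right part of the panel, fuse compartment on the left. Origin under its middle; x points to its back
- fuse_seat: Open fuse compartment on the sloping panel. Origin: its middle, on the panel's surface; x up the slope, y along the panel to the left, z square out of the panel (30 degrees from vertical, towards the robot). The cover belongs here with its x along this x (or half turned). Just laid on, it rests on the clips: cover_grip at z = 59 to 62 mm. Fully home: cover_grip at x = y = 0, z = 52 to 53 mm
- collar_top (a point): Middle of the black collar's top, 25 mm out from fuse_seat along its z. The collar, 112 mm along x by 142 along y, enters the cover's skirt with 1 mm play a side; its upper 9 mm lean inwards 5 mm as a lead-in. A contactor (18 x 54 mm, 38 mm high) goes into the hollow hump. Four brass spring clips stand at x = +-54, y = +-56 mm, 20 mm high. The cover's corners flex: each one needs its own push
- cover_pad_a (a point): Top of thumb button A (14 mm across, 4 mm high) on the cover's flange: -51 mm along the cover's x, 57 mm along its y from its middle, 34 mm above the cover's feet. Pushed here square to the panel, this corner clicks home at 3 to 12 N. Along fuse_seat z it reads 34 to 35 mm home, 39 mm or more while not clicked. z is out of the flange
- cover_pad_b (a point): Top of thumb button B (14 mm across, 4 mm high) on the cover's flange: -51 mm along the cover's x, -57 mm along its y from its middle, 34 mm above the cover's feet. Pushed here square to the panel, this corner clicks home at 3 to 12 N. Along fuse_seat z it reads 34 to 35 mm home, 39 mm or more while not clicked. z is out of the flange
- cover_pad_c (a point): Top of thumb button C (14 mm across, 4 mm high) on the cover's flange: 51 mm along the cover's x, -57 mm along its y from its middle, 34 mm above the cover's feet. Pushed here square to the panel, this corner clicks home at 3 to 12 N. Along fuse_seat z it reads 34 to 35 mm home, 39 mm or more while not clicked. z is out of the flange
- cover_pad_d (a point): Top of thumb button D (14 mm across, 4 mm high) on the cover's flange: 51 mm along the cover's x, 57 mm along its y from its middle, 34 mm above the cover's feet. Pushed here square to the panel, this corner clicks home at 3 to 12 N. Along fuse_seat z it reads 34 to 35 mm home, 39 mm or more while not clicked. z is out of the flange
- lamp_guard: Bystander: smaller cream slotted cover, 86 x 110 mm, 31 mm high, lying on the other side of the console; not the fuse cover. Origin under its middle
- screwdriver: Bystander: screwdriver, 190 mm long, lying between the robot and the console. Origin under its middle
- fuse_carton: Bystander: small cardboard box, 65 x 100 x 45 mm. Origin under its middle
- jar: Bystander: lidded jar, 76 mm across, 110 mm high. Origin under its middle

How it is judged (in metres and radians):
On the way, in this order (a step that is already met when the one before it is completed fails the run):
1. one or more corners of the cover clicked home while another is still up (corner by corner, not all at once) (distance between cover_grip and fuse_seat below 0.072 m and z of any of cover_pad_a, cover_pad_b, cover_pad_c, cover_pad_d in the frame of fuse_seat below 0.037 m and z of any of cover_pad_a, cover_pad_b, cover_pad_c, cover_pad_d in the frame of fuse_seat above 0.0385 m), for 0.1 s.
2. all four corners clicked home (distance between cover_grip and fuse_seat below 0.072 m and z of each of cover_pad_a, cover_pad_b, cover_pad_c, cover_pad_d in the frame of fuse_seat below 0.037 m), for 0.2 s.
At the end, for the whole second after the job is handed in: The cover is over the fuse compartment, within 5 mm of its middle, all four corners clicked home (each pad no more than 3 mm above its home height, so flush on the panel), and lies still, let go; the bystanders are where they were (within 30 mm) (z of each of cover_pad_a, cover_pad_b, cover_pad_c, cover_pad_d in the frame of fuse_seat below 0.037 m and x of cover_grip in the frame of fuse_seat between -0.005 and 0.005 m and y of cover_grip in the frame of fuse_seat between -0.005 and 0.005 m and linear speed of cover below 0.01 m/s); the robot touches nothing.
It fails at once if another thing on the bench was moved by more than 30 mm (distance of any of lamp_guard, screwdriver, fuse_carton, jar from where it was at the start of the episode above 0.03 m).
It fails at once if the cover was rammed into the console (contact forces between the two, those of the clips included, over 160 N) (contact force between cover and console above 160 N).
It also fails if it takes over 61 s, if anything falls off the work surface, if the arm or the gripper's body presses on something with over 40 N, if the wrist force passes 120 N, or if a joint passes its speed limit or range.

## Working session

There is one attempt and no reset: what is moved stays moved. The work goes in short steps, Python scripts to look and compute and a tool call to move; the robot and the scene stay as the last step left them, time stands still between calls to the robot, and variables do not carry over. Pictures are saved under pics/ and viewed, about 8 in all and at most 12, crops included, and the job is handed in when it is done.

Besides the shell and the picture viewer there is one more tool, called after ">>>" by a JSON object that holds its "api" and its "payload". carry_out: Moves the arm, as the interface text tells. Its arguments: {"type":"object","properties":{"moves":{"type":"array","items":{"type":"object","properties":{"dx":{"type":"number"},"dy":{"type":"number"},"dz":{"type":"number"},"twist":{"type":"number"}}}},"grip":{"type":"number"}},"required":["moves"]}

```bash
mkdir -p pics; ls; cat > h.py <<'E'
from cell import *
import numpy as np, cv2
def pts(name,depth):
    c=camera_info(name);K=np.array(c["mtx"]);R=np.array(c["R"]);t=np.array(c["t"]).ravel()
    v,u=np.mgrid[0:480,0:640]
    P=np.stack([(u-K[0,2])/K[0,0]*depth,(v-K[1,2])/K[1,1]*depth,depth],-1)
    return (P-t)@R
E
python3 - <<'E'
from h import *
print(state())
for n in("scene","top"):
    p,d=read_camera(n);np.savez(n+"0.npz",p=p,d=d);cv2.imwrite(f"pics/{n}0.png",p[...,::-1])
    c=camera_info(n);print(n,c, -np.array(c["R"]).T@np.array(c["t"]).ravel())
E
```

```text
pics
{'t': 0.0, 'joints': array([ 1.20544466e+00,  4.91521543e-01,  1.55944029e+00,  1.83301115e-05,
        1.09170564e+00, -1.05577818e-01]), 'qvel': array([ 7.07507748e-04,  4.14169502e-04,  4.55438765e-04, -1.14868931e-03,
       -1.44265631e-03, -8.16226855e-05]), 'tau': array([-5.18670695e-04, -6.12634349e+01, -2.58181858e+01,  6.91882940e-02,
        4.80949378e-02, -6.72636133e-05]), 'eef_pos': array([160.41242896, 603.81405005, 214.08852492]), 'tcp_rot': array([-3.14052554e+00, -1.29432627e-04,  2.88181028e+00]), 'ft_force': array([-0.75580993, -0.2808136 , -0.19819715]), 'moment': array([-0.01237815,  0.01912115, -0.05818751]), 'opening': 1.0000572140244381}
scene {'mtx': array([[528.18846249,   0.        , 312.79080806],
       [  0.        , 528.18846249, 231.53293668],
       [  0.        ,   0.        ,   1.        ]]), 'R': array([[ 0.21429217,  0.97668868, -0.01257362],
       [ 0.67907565, -0.1582219 , -0.71681384],
       [-0.70209339,  0.14506915, -0.69715122]]), 't': array([-101.06026647, -310.51836774, 1624.16605401])} [1372.83813139 -186.04278375  908.4347818 ]
top {'mtx': array([[441.31708574,   0.        , 318.08071454],
       [  0.        , 441.31708574, 237.65956741],
       [  0.        ,   0.        ,   1.        ]]), 'R': array([[-0.00368904, -0.9999381 , -0.01049722],
       [-0.99814507,  0.00431993, -0.06072689],
       [ 0.06076848,  0.01025373, -0.99809922]]), 't': array([  10.31831469,  564.93381004, 1143.47048625])} [ 494.4370002    -3.84763008 1175.71198805]
```

View pics/top0.png

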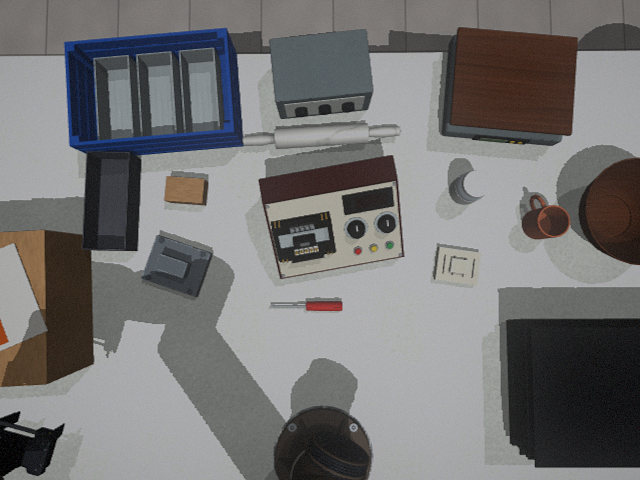

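View pics/scene0.png

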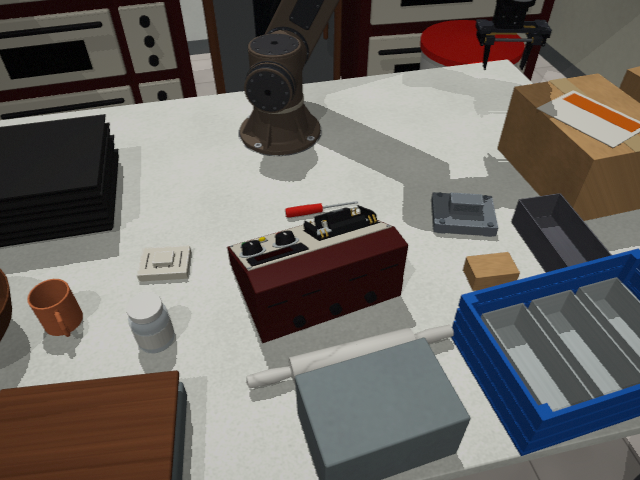

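The top view shows the grey cover at px (178,265), the console at about (330,215) with the fuse compartment at about (303,237), the screwdriver at (307,305) and the lamp guard at (456,264). Next I measure the cover and the seat.

```bash
cat > meas.py <<'E'
from h import *
f=np.load("top0.npz");p,d=f["p"],f["d"];P=pts("top",d)
# bench check
b=P[330:420,400:480].reshape(-1,3);print("bench z",np.median(b[:,2]),b[:,2].std())
# cover
sl=np.s_[225:305,135:220];Q=P[sl]
def rect(m,off,name):
    m=cv2.morphologyEx(m.astype(np.uint8),cv2.MORPH_OPEN,np.ones((3,3)))
    c=max(cv2.findContours(m,0,1)[0],key=cv2.contourArea)
    return c
m=(Q[...,2]>18)&(Q[...,2]<80);c=rect(m,0,"")
q=np.array([Q[y,x,:2] for x,y in c[:,0]],np.float32)
print("cover flange rect",cv2.minAreaRect(q), "z",np.median(Q[(Q[...,2]>18)&(Q[...,2]<45)][:,2]))
m=(Q[...,2]>50)&(Q[...,2]<80);c=rect(m,0,"")
q=np.array([Q[y,x,:2] for x,y in c[:,0]],np.float32)
print("hump rect",cv2.minAreaRect(q),"z",np.median(Q[m][:,2]))
# panel: cream pixels
hsv=cv2.cvtColor(p,cv2.COLOR_RGB2HSV)
A=np.zeros((480,640),bool);A[160:280,258:408]=1
cream=A&(hsv[...,2]>150)&(hsv[...,1]<80)&(P[...,2]>45)
X=P[cream]
for k in range(6):
    m0=X.mean(0);n=np.linalg.svd(X-m0,full_matrices=False)[2][2];n*=np.sign(n[2])
    r=(X-m0)@n;X=X[abs(r)<max(3,1.5*r.std())]
print("panel",m0,n,"tilt",np.degrees(np.arccos(n[2])),"yaw",np.degrees(np.arctan2(-n[1],-n[0])),len(X),r.std())
C=A&(P[...,2]>30)&(np.abs((P-m0)@n)<400)
c=rect(C,0,"")
q=np.array([P[y,x] for x,y in c[:,0]],np.float32);print("console outl",cv2.minAreaRect(q[:,:2]))
np.savez("panel.npz",m0=m0,n=n)
mp=A&(np.abs((P-m0)@n)<4);c=rect(mp,0,"");q=np.array([P[y,x] for x,y in c[:,0]],np.float32)
print("panel outl",cv2.minAreaRect(q[:,:2]))
E
python3 meas.py
```

```text
bench z 1.213094542475165 63.37602945884644
cover flange rect ((493.5732116699219, 377.73712158203125), (152.6389923095703, 120.59025573730469), 71.22166442871094) z 30.8880168991114
hump rect ((493.9579162597656, 377.3426818847656), (77.89180755615234, 41.14691925048828), 72.00093841552734) z 66.29485107336421
panel [574.94836237 -41.90169469 107.65962234] [-0.49318975 -0.08710208  0.86555017] tilt 30.05441277582526 yaw 10.015707518380783 3743 1.447741007202453Traceback (most recent call last):
  File "meas.py", line 28, in <module>
    q=np.array([P[y,x] for x,y in c[:,0]],np.float32);print("console outl",cv2.minAreaRect(q[:,:2]))
                                                                           ~~~~~~~~~~~~~~~^^^^^^^^^
cv2.error: OpenCV(4.12.0) /io/opencv/modules/imgproc/src/convhull.cpp:143: error: (-215:Assertion failed) total >= 0 && (depth == CV_32F || depth == CV_32S) in function 'convexHull'
```

```bash
sed -i '/^C=A/,$d' meas.py; cat >> meas.py <<'E'
np.savez("panel.npz",m0=m0,n=n)
# maroon/cream outline yaw: panel pixels and edges
mp=A&(np.abs((P-m0)@n)<4)
c=rect(mp,0,"");q=np.array([P[y,x] for x,y in c[:,0]])[:,:2].astype(np.float32).copy()
print("panel outl xy",cv2.minAreaRect(q))
yaw=np.arctan2(-n[1],-n[0])
print("yaw used",yaw)
y=np.array([-np.sin(yaw),np.cos(yaw),0]);y-=n*(n@y);y/=np.linalg.norm(y);x=np.cross(y,n)
R=np.stack([x,y,n],1)
L=(P-m0)@R
hgt=L[...,2]
# collar: things 15..45 above panel on left
col=A&(hgt>19)&(hgt<30)&(L[...,1]>-10)
c=rect(col,0,"");q=np.array([L[yy,xx] for xx,yy in c[:,0]])[:,:2].astype(np.float32).copy()
r=cv2.minAreaRect(q);print("collar in panel frame",r,"h",np.median(hgt[col]))
cen=m0+R@[r[0][0],r[0][1],0];print("seat",cen)
# rectified image of the panel at collar top height
ci=camera_info("top");K=np.array(ci["mtx"]);Rc=np.array(ci["R"]);t=np.array(ci["t"]).ravel()
def rectify(img,h,s=4):
    a,bb=np.meshgrid(np.arange(-110,110,1/s),np.arange(90,-90,-1/s)) # cols: -y ; rows: x desc
    W=cen+bb[...,None]*x-a[...,None]*y+h*n
    cc=W@Rc.T+t
    uv=cc@K.T
    return cv2.remap(img,(uv[...,0]/uv[...,2]).astype(np.float32),(uv[...,1]/uv[...,2]).astype(np.float32),1)
im=rectify(p,25,3)[...,::-1].copy()
def box(w,hh,colr):
    cv2.rectangle(im,(int((110-w)*3),int((90-hh)*3)),(int((110+w)*3),int((90+hh)*3)),colr,1)
box(71,56,(0,255,0))
box(66,51,(255,0,255))
cv2.imwrite("pics/rect25.png",im)
E
python3 meas.py
```

```text
bench z 1.213094542475165 63.37602945884644
cover flange rect ((493.5732116699219, 377.73712158203125), (152.6389923095703, 120.59025573730469), 71.22166442871094) z 30.8880168991114
hump rect ((493.9579162597656, 377.3426818847656), (77.89180755615234, 41.14691925048828), 72.00093841552734) z 66.29485107336421
panel [574.94836237 -41.90169469 107.65962234] [-0.49318975 -0.08710208  0.86555017] tilt 30.05441277582526 yaw 10.015707518380783 3743 1.447741007202453
panel outl xy ((579.380615234375, -36.4755859375), (188.46058654785156, 317.9583740234375), 9.806416511535645)
yaw used 0.17480707311249513
collar in panel frame ((52.89220428466797, 84.76469421386719), (31.359743118286133, 7.339259624481201), 89.8314437866211) h 23.575017010384506
seat [605.28940456  49.53331704 134.14921368]
```

View pics/rect25.png

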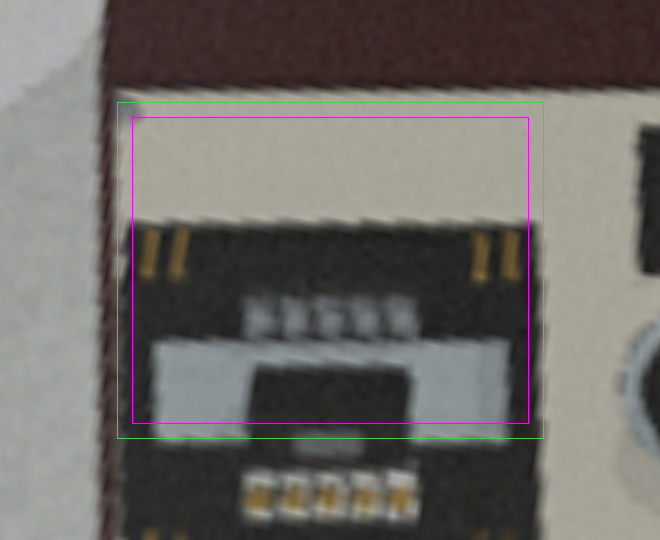

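```bash
cat >> meas.py <<'E'
print('----')
Lc=L-np.array([r[0][0],r[0][1],0])
near=A&(Lc[...,1]>-90)&(Lc[...,1]<90)
for lo,hi in((22,28),(33,42)):
    s=Lc[near&(hgt>lo)&(hgt<hi)];
    s=s[(s[:,0]<15)&(s[:,0]>-160)]
    print(lo,len(s),"x",np.percentile(s[:,0],[0,1,3,10,50,90,97,99,100]).round(1),"y",np.percentile(s[:,1],[0,1,3,10,50,90,97,99,100]).round(1),"h",np.median(s[:,2]))
im=rectify(p,25,3); big=None
def rectify2(img,h,s=3):
    a,bb=np.meshgrid(np.arange(-110,110,1/s),np.arange(60,-120,-1/s))
    W=cen+bb[...,None]*x-a[...,None]*y+h*n
    uv=(W@Rc.T+t)@K.T
    return cv2.remap(img,(uv[...,0]/uv[...,2]).astype(np.float32),(uv[...,1]/uv[...,2]).astype(np.float32),1)
im=rectify2(p,25)[...,::-1].copy()
hm=rectify2(hgt.astype(np.float32),25); hm=cv2.applyColorMap(np.clip(hm*6,0,255).astype(np.uint8),cv2.COLORMAP_JET)
cv2.imwrite("pics/rect2.png",np.hstack([cv2.resize(im,None,fx=.6,fy=.6),cv2.resize(hm,None,fx=.6,fy=.6)]))
E
python3 meas.py|sed '1,/----/d'
```

```text
22 250 x [-103.2 -102.3 -101.4 -100.   -42.2    0.6    2.3    2.8    4.5] y [-69.5 -68.9 -67.6 -66.2  -1.5  64.8  66.4  67.   68. ] h 24.389358088336508
33 163 x [-60.4 -60.1 -59.3 -57.9 -49.5 -42.2 -41.5 -41.  -40.9] y [-27.1 -26.6 -25.7 -21.2  -0.3  21.3  25.2  26.2  26.5] h 36.251746904025694
```

View pics/rect2.png

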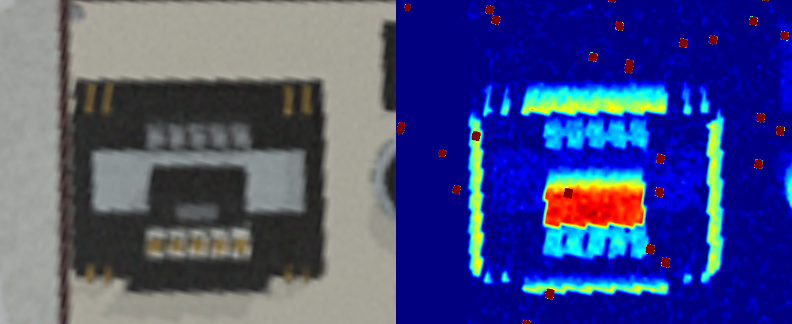

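```bash
cat >> meas.py <<'E'
yw=np.radians(9.9);th=np.radians(30)
x=np.array([np.cos(yw)*np.cos(th),np.sin(yw)*np.cos(th),np.sin(th)]);y=np.array([-np.sin(yw),np.cos(yw),0]);n=np.cross(x,y)
S=cen+R@[-50.5,-0.6,0]
np.savez("seat.npz",S=S,R=np.stack([x,y,n],1));print("SEAT",S.round(1))
E
python3 meas.py|tail -1
cat >> h.py <<'E'
import os
if os.path.exists("seat.npz"): f_=np.load("seat.npz");S=f_["S"];RS=f_["R"]
def go(target,yaw=None):
    "tool-frame moves (m, deg) from measured pose to world TCP target / yaw deg"
    s=state();y0=s["tcp_rot"][2];D=np.array(target)-s["eef_pos"]
    X=np.array([np.cos(y0),np.sin(y0)]);Y=np.array([np.sin(y0),-np.cos(y0)])
    tw=0 if yaw is None else -((yaw-np.degrees(y0)+180)%360-180)
    print("at",s["eef_pos"].round(1),"yaw",np.degrees(y0).round(2),"F",s["ft_force"].round(1),"op",round(s["opening"],3),"t",s["t"])
    print("dx %.4f dy %.4f dz %.4f twist %.2f"%(D[:2]@X/1e3,D[:2]@Y/1e3,-D[2]/1e3,tw))
E
python3 -c "
from h import *
go([493.7,377.5,140],161.5)"
```

```text
SEAT [562.3  41.3 108.9]
at [160.5 603.8 214.1] yaw 165.11 F [-0.1 -0.1  1. ] op 0.998 t 0.1
dx -0.3802 dy -0.1331 dz 0.0741 twist 3.61
```

>>> {"api": "carry_out", "payload": {"moves": [{"dx":-0.38,"dy":-0.133,"dz":0.074,"twist":3.6},{"dx":-0.38,"dy":-0.133,"dz":0.074,"twist":3.6},{"dx":-0.38,"dy":-0.133,"dz":0.074,"twist":3.6},{"dx":-0.38,"dy":-0.133,"dz":0.074,"twist":3.6},{"dx":-0.38,"dy":-0.133,"dz":0.074,"twist":3.6}], "grip": 0.095}}

```text
t: 0.6
eef_pos: [365.2, 464.6, 169.1]
tcp_rot: [-3.142, -0.0, 2.819]
ft_force: [0.4, 0.1, 0.3]
opening: 1.001
```

```bash
python3 -c "
from h import *
go([493.7,377.5,140],161.5)"
```

```text
at [365.2 464.6 169.1] yaw 161.54 F [0.4 0.1 0.3] op 1.001 t 0.6
dx -0.1495 dy -0.0420 dz 0.0291 twist 0.04
```

>>> {"api": "carry_out", "payload": {"moves": [{"dx":-0.149,"dy":-0.042,"dz":0.029},{"dx":-0.149,"dy":-0.042,"dz":0.029},{"dx":-0.149,"dy":-0.042,"dz":0.029},{"dx":-0.149,"dy":-0.042,"dz":0.029},{"dx":-0.149,"dy":-0.042,"dz":0.029}]}}

```text
schema error: expected keys dx, dy, dz, twist
```

```bash
python3 -c "
from h import *
go([493.7,377.5,37],161.5)"
```

```text
at [365.2 464.6 169.1] yaw 161.54 F [0.4 0.1 0.3] op 1.001 t 0.6
dx -0.1495 dy -0.0420 dz 0.1321 twist 0.04
```

>>> {"api": "carry_out", "payload": {"moves": [{"dx":-0.149,"dy":-0.042,"dz":0.029,"twist":0},{"dx":-0.149,"dy":-0.042,"dz":0.029,"twist":0},{"dx":-0.149,"dy":-0.042,"dz":0.029,"twist":0},{"dx":-0.149,"dy":-0.042,"dz":0.029,"twist":0},{"dx":-0.149,"dy":-0.042,"dz":0.029,"twist":0}]}}

```text
t: 1.1
eef_pos: [492.8, 377.7, 139.6]
tcp_rot: [-3.141, -0.001, 2.816]
ft_force: [-0.4, -0.4, -0.3]
opening: 0.998
```

```bash
python3 -c "
from h import *
go([493.7,377.5,37],161.5)"
```

```text
at [492.8 377.7 139.6] yaw 161.36 F [-0.4 -0.4 -0.3] op 0.998 t 1.1
dx -0.0009 dy 0.0001 dz 0.1026 twist -0.14
```

>>> {"api": "carry_out", "payload": {"moves": [{"dx":-0.0005,"dy":0,"dz":0.045,"twist":0},{"dx":-0.0005,"dy":0,"dz":0.08,"twist":0},{"dx":-0.0005,"dy":0,"dz":0.095,"twist":0},{"dx":-0.0005,"dy":0,"dz":0.102,"twist":0},{"dx":-0.0005,"dy":0,"dz":0.102,"twist":0}]}}

```text
t: 1.6
eef_pos: [492.0, 379.4, 38.7]
tcp_rot: [3.142, -0.0, 2.82]
ft_force: [-0.2, 0.2, 1.1]
opening: 0.999
```

```bash
python3 -c "
from h import *
go([493.7,377.5,37],161.5)"
```

```text
at [492.  379.4  38.7] yaw 161.57 F [-0.2  0.2  1.1] op 0.999 t 1.6
dx -0.0022 dy -0.0013 dz 0.0017 twist 0.07
```

>>> {"api": "carry_out", "payload": {"moves": [{"dx":0,"dy":0,"dz":0,"twist":0},{"dx":0,"dy":0,"dz":0,"twist":0},{"dx":0,"dy":0,"dz":0,"twist":0},{"dx":0,"dy":0,"dz":0,"twist":0},{"dx":0,"dy":0,"dz":0,"twist":0}], "grip": 0.06}}

```text
t: 2.1
eef_pos: [492.8, 379.0, 39.0]
tcp_rot: [3.14, 0.001, 2.819]
ft_force: [0.6, 1.4, 2.5]
opening: 0.797
```

>>> {"api": "carry_out", "payload": {"moves": [{"dx":0,"dy":0,"dz":-0.02,"twist":0},{"dx":0,"dy":0,"dz":-0.06,"twist":0},{"dx":0,"dy":0,"dz":-0.11,"twist":0},{"dx":0,"dy":0,"dz":-0.16,"twist":0},{"dx":0,"dy":0,"dz":-0.19,"twist":0}]}}

```text
t: 2.6
eef_pos: [492.7, 378.8, 232.2]
tcp_rot: [3.139, 0.002, 2.819]
ft_force: [0.2, 0.9, -1.6]
opening: 0.794
```

>>> {"api": "carry_out", "payload": {"moves": [{"dx":0,"dy":0,"dz":0,"twist":-8.5},{"dx":0,"dy":0,"dz":0,"twist":-17},{"dx":0,"dy":0,"dz":0,"twist":-25},{"dx":0,"dy":0,"dz":0,"twist":-28.4},{"dx":0,"dy":0,"dz":0,"twist":-28.4}]}}

```text
t: 3.1
eef_pos: [492.2, 378.4, 228.2]
tcp_rot: [-3.141, -0.001, -2.968]
ft_force: [0.5, -0.3, -0.8]
opening: 0.799
```

```bash
python3 - <<'E'
from h import *
p,d=read_camera("top");P=pts("top",d);s=state();print(s["eef_pos"],s["tcp_rot"],s["ft_force"],s["opening"])
cv2.imwrite("pics/top1.png",p[150:400,60:300,::-1].repeat(2,0).repeat(2,1))
go(S+RS@[0,0,150],189.9)
p,d=read_camera("scene");cv2.imwrite("pics/scene1.png",p[60:260,360:600,::-1].repeat(3,0).repeat(3,1))
E
```

```text
[492.26552222 378.45816967 228.20747557] [-3.14132070e+00 -6.65869468e-04 -2.97023357e+00] [-0.14291097 -0.84241027 -1.6548105 ] 0.7971500351322499
at [492.3 378.5 228.2] yaw -170.18 F [-0.1 -0.8 -1.7] op 0.797 t 3.15
dx 0.0634 dy -0.3442 dz -0.0106 twist -0.08
```

View pics/scene1.png

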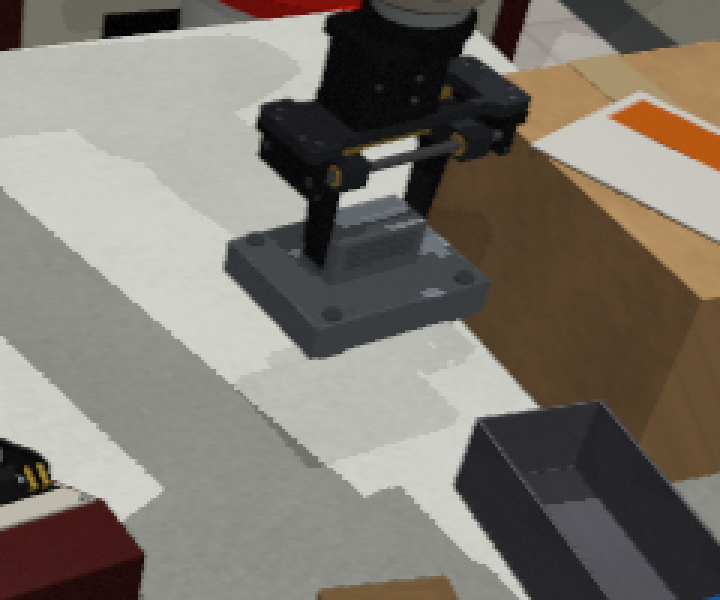

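```bash
cat >> h.py <<'E'
def piv(hx,hz,phi,px=-1.5,ph=57.8,up=0,yy=0):
    "TCP for cover tilted phi (deg, 30=level) about its uphill foot at seat (hx,hz)"
    c,s=np.cos(np.radians(phi)),np.sin(np.radians(phi));a=px-58.5
    return S+RS@[hx+a*c+ph*s,yy,hz-a*s+ph*c]+[0,0,up-19]
E
python3 - <<'E'
from h import *
go(piv(49,25,30,up=30),189.9)
T0=piv(49,25,30,up=30);yw=np.radians(189.9)
X=np.array([np.cos(yw),np.sin(yw)])
for up,ph in((0,30),(0,25),(0,20),(0,15),(0,10),(0,5),(0,0)):
    D=piv(49,25,ph)-T0;print(ph,"dx %.1f dz %.1f"%(D[:2]@X,-D[2]))
E
```

```text
at [492.3 378.5 228.2] yaw -170.21 F [-0.  -0.  -1.5] op 0.798 t 3.2
dx 0.0184 dy -0.3443 dz 0.0044 twist -0.11
30 dx 0.0 dz 30.0
25 dx 4.8 dz 35.4
20 dx 9.1 dz 41.3
15 dx 12.9 dz 47.5
10 dx 16.2 dz 54.0
5 dx 18.8 dz 60.8
0 dx 20.9 dz 67.7
```

>>> {"api": "carry_out", "payload": {"moves": [{"dx":0.0184,"dy":-0.3443,"dz":0.004,"twist":0},{"dx":0.0184,"dy":-0.3443,"dz":0.004,"twist":0},{"dx":0.0184,"dy":-0.3443,"dz":0.004,"twist":0},{"dx":0.0184,"dy":-0.3443,"dz":0.004,"twist":0},{"dx":0.0184,"dy":-0.3443,"dz":0.004,"twist":0}]}}

```text
t: 3.7
eef_pos: [522.1, 128.6, 225.6]
tcp_rot: [3.142, 0.0, -2.97]
ft_force: [1.2, -0.4, -1.0]
opening: 0.8
```

```bash
python3 -c "
from h import *
go(piv(49,25,30,up=30),189.9)"
```

```text
at [522.1 128.6 225.6] yaw -170.18 F [ 1.2 -0.4 -1. ] op 0.8 t 3.7
dx 0.0053 dy -0.0929 dz 0.0018 twist -0.08
```

>>> {"api": "carry_out", "payload": {"moves": [{"dx":0.0053,"dy":-0.0929,"dz":0.002,"twist":0},{"dx":0.0053,"dy":-0.0929,"dz":0.002,"twist":0},{"dx":0.0053,"dy":-0.0929,"dz":0.002,"twist":0},{"dx":0.0053,"dy":-0.0929,"dz":0.002,"twist":0},{"dx":0.0053,"dy":-0.0929,"dz":0.002,"twist":0}]}}

```text
t: 4.2
eef_pos: [532.9, 38.8, 223.5]
tcp_rot: [3.141, -0.0, -2.969]
ft_force: [-0.4, 0.3, -2.5]
opening: 0.794
```

```bash
python3 - <<'E'
from h import *
p,d=read_camera("top");P=pts("top",d)
go(piv(49,25,30,up=30),189.9)
# flange rect: points of the cover between z=205..222
z=P[...,2];m=(z>195)&(z<225);m[:, :240]=0;m[:,420:]=0;m[:180]=0;m[330:]=0
m=cv2.morphologyEx(m.astype(np.uint8),cv2.MORPH_OPEN,np.ones((3,3)))
X=P[m>0];print(len(X),np.median(X[:,2]));r=cv2.minAreaRect(X[:,:2].astype(np.float32));print(r)
cv2.imwrite("pics/top2.png",np.hstack([p[120:340,200:430,::-1],cv2.merge([m[120:340,200:430]*255]*3)]).repeat(1,0))
E
```

```text
at [532.9  39.1 223.5] yaw -170.05 F [-0.2  0.4 -1.9] op 0.796 t 4.25
dx 0.0007 dy -0.0029 dz -0.0003 twist 0.05
342 214.76024936901769
((485.10882568359375, 28.53607177734375), (23.290237426757812, 149.31471252441406), 7.899282455444336)
```

View pics/top2.png

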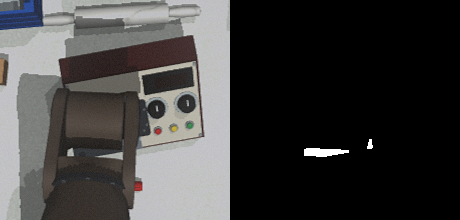

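>>> {"api": "carry_out", "payload": {"moves": [{"dx":0.0005,"dy":-0.003,"dz":0.01,"twist":0},{"dx":0.0005,"dy":-0.003,"dz":0.02,"twist":0},{"dx":0.0005,"dy":-0.003,"dz":0.02,"twist":0}]}}

```text
t: 4.55
eef_pos: [532.3, 35.5, 201.7]
tcp_rot: [3.141, -0.003, -2.968]
ft_force: [-0.5, -0.1, -0.7]
opening: 0.797
```

```bash
python3 - <<'E'
from h import *
go(piv(49,25,30,up=10),189.9)
p,d=read_camera("scene");np.savez("s2.npz",p=p,d=d)
cv2.imwrite("pics/scene2.png",cv2.resize(p[130:290,230:430,::-1],None,fx=3.5,fy=3.5,interpolation=2))
go(piv(49,25,30,up=10),189.9)
E
```

```text
at [532.3  35.5 201.7] yaw -170.05 F [-0.5 -0.1 -0.7] op 0.797 t 4.55
dx -0.0006 dy 0.0006 dz -0.0021 twist 0.05
at [532.6  35.4 202.5] yaw -170.06 F [ 0.   1.3 -1.7] op 0.796 t 4.6
dx -0.0002 dy 0.0007 dz -0.0013 twist 0.04
```

View pics/scene2.png

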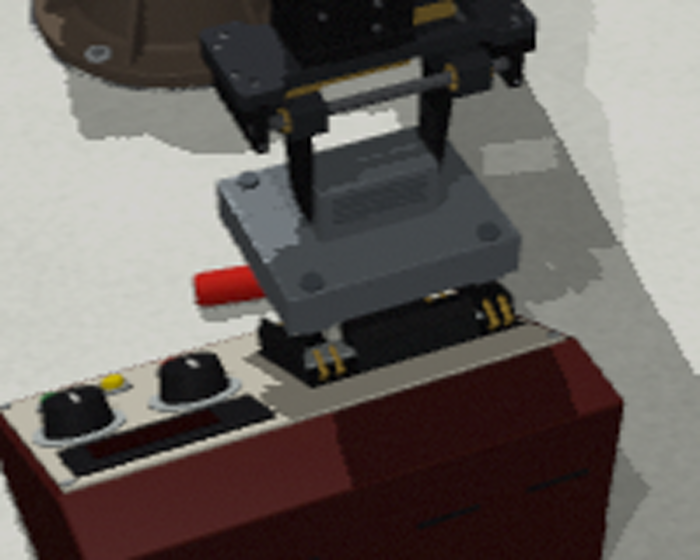

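>>> {"api": "carry_out", "payload": {"moves": [{"dx":0,"dy":0.0005,"dz":0.004,"twist":0},{"dx":0,"dy":0.0005,"dz":0.007,"twist":0},{"dx":0,"dy":0.0005,"dz":0.009,"twist":0},{"dx":0.0024,"dy":0.0005,"dz":0.0115,"twist":0},{"dx":0.0024,"dy":0.0005,"dz":0.0115,"twist":0}]}}

```text
t: 5.1
eef_pos: [530.2, 35.1, 191.8]
tcp_rot: [3.141, -0.001, -2.969]
ft_force: [-0.1, -0.3, -1.3]
opening: 0.796
```

```bash
python3 - <<'E'
from h import *
go(piv(49,25,25),189.9)
E
```

```text
at [530.2  35.1 191.8] yaw -170.09 F [-0.1 -0.3 -1.3] op 0.796 t 5.1
dx 0.0021 dy 0.0007 dz 0.0034 twist 0.01
```

>>> {"api": "carry_out", "payload": {"moves": [{"dx":0.002,"dy":0.0005,"dz":0.003,"twist":0},{"dx":0.004,"dy":0.0005,"dz":0.006,"twist":0},{"dx":0.004,"dy":0.0005,"dz":0.006,"twist":0}]}}

```text
t: 5.4
eef_pos: [526.5, 34.8, 185.9]
tcp_rot: [-3.141, 0.0, -2.969]
ft_force: [-0.2, -2.2, 0.9]
opening: 0.797
```

>>> {"api": "carry_out", "payload": {"moves": [{"dx":0.0023,"dy":0,"dz":0.0033,"twist":0},{"dx":0.0023,"dy":0,"dz":0.0033,"twist":0}]}}

```text
t: 5.6
eef_pos: [523.8, 34.3, 182.6]
tcp_rot: [3.142, -0.001, -2.969]
ft_force: [-3.4, -2.5, 2.2]
opening: 0.798
```

```bash
python3 - <<'E'
from h import *
go(piv(49,25,20),189.9)
p,d=read_camera("scene");np.savez("s3.npz",p=p,d=d)
cv2.imwrite("pics/scene3.png",cv2.resize(p[150:270,270:430,::-1],None,fx=4,fy=4,interpolation=2))
E
```

```text
at [523.8  34.3 182.6] yaw -170.1 F [-3.4 -2.5  2.2] op 0.798 t 5.6
dx -0.0000 dy 0.0003 dz 0.0000 twist 0.00
```

View pics/scene3.png

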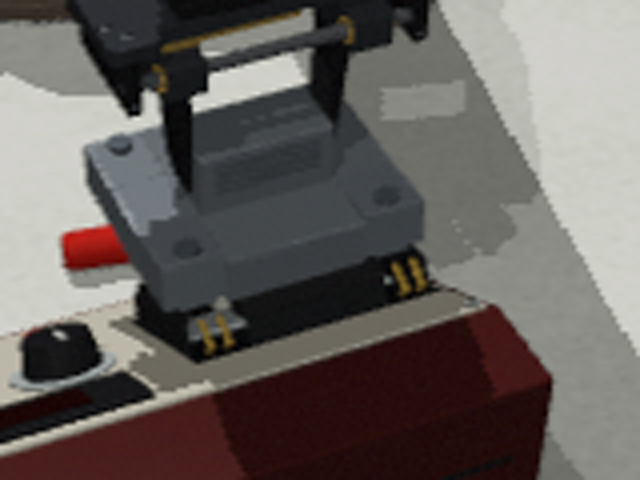

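```bash
cat >> h.py <<'E'
def cover_plane(P,p,lo=22,hi=90):
    L=(P-S)@RS
    g=cv2.cvtColor(p,cv2.COLOR_RGB2HSV)
    m=(abs(L[...,0]+5)<75)&(abs(L[...,1])<74)&(L[...,2]>lo)&(L[...,2]<hi)&(g[...,2]>45)&(g[...,1]<110)
    X=L[m];rng=np.random.default_rng(0);best=None
    for k in range(300):
        a=X[rng.choice(len(X),3,False)];n=np.cross(a[1]-a[0],a[2]-a[0]);l=np.linalg.norm(n)
        if l<500: continue
        n/=l;n*=np.sign(n[2])
        if n[2]<.75: continue
        i=abs((X-a[0])@n)<1.5
        if best is None or i.sum()>best.sum(): best=i
    Y=X[best];m0=Y.mean(0);n=np.linalg.svd(Y-m0,full_matrices=False)[2][2];n*=np.sign(n[2])
    return m0,n,Y
E
python3 - <<'E'
from h import *
f=np.load("s3.npz");p,d=f["p"],f["d"];P=pts("scene",d)
m0,n,Y=cover_plane(P,p)
print(m0.round(1),n.round(3),"phi",np.degrees(np.arctan2(n[0],n[2])),"roll",np.degrees(np.arctan2(n[1],n[2])),len(Y))
c=np.arctan2(n[0],n[2])
U=np.stack([Y[:,0]*np.cos(c)-(Y[:,2])*np.sin(c),Y[:,1]],1)
print(Y[:,1].min(),Y[:,1].max(),np.percentile(U,[.3,1,50,99,99.7],axis=0).round(1).tolist(), cv2.minAreaRect(U.astype(np.float32)))
h=(Y-0)@n;print("plane offset",np.median(h))
# check panel in scene camera before (s2)
P2=pts("scene",np.load("scene0.npz")["d"]);L=(P2-S)@RS
p0=np.load("scene0.npz")["p"];g=cv2.cvtColor(p0,cv2.COLOR_RGB2HSV)
mm=(abs(L[...,0])<105)&(L[...,1]<80)&(L[...,1]>-230)&(abs(L[...,2])<6)&(g[...,2]>130);print("panel z in scene",np.median(L[mm][:,2]),mm.sum())
mc=(abs(L[...,0])<15)&(abs(L[...,1])<40)&(L[...,2]>33)&(L[...,2]<44);X=L[mc];print("contactor",X[:,0].min(),X[:,0].max(),X[:,1].min(),X[:,1].max(),np.median(X[:,2]),len(X))
mc=(abs(L[...,0])<70)&(abs(L[...,1])<85)&(L[...,2]>21)&(L[...,2]<29);X=L[mc];print("rim",np.percentile(X,[0,1,3,97,99,100],axis=0).round(1).tolist(),len(X))
E
```

```text
[18.5 -3.7 61.3] [ 0.501 -0.006  0.866] phi 30.05136659540775 roll -0.37521390960598966 808
-73.89255969590626 73.4368520344914 [[-71.8, -73.8], [-69.3, -73.1], [-11.9, -7.3], [22.8, 72.5], [23.6, 73.0]] ((-23.854595184326172, -0.2441864013671875), (148.52337646484375, 96.76884460449219), 89.18614959716797)
plane offset 62.40052442949914
panel z in scene -2.0490822184031527 1479
contactor -8.656187897328197 10.142499543084275 -26.618447539287185 27.466616190235758 34.2268579011508 60
rim [[-53.0, -66.5, 21.0], [-52.8, -65.7, 21.0], [-51.3, -65.2, 21.1], [51.5, 66.2, 28.2], [54.4, 66.9, 28.9], [56.0, 67.2, 28.9]] 207
```

```bash
sed -i 's/px=-1.5/px=-2.0/' h.py; python3 - <<'E'
from h import *
S2=S+RS@[0.3,0.3,-1.0];np.savez("seat.npz",S=S2,R=RS);print(S2)
E
python3 - <<'E'
from h import *
go(piv(49.5,25,30,up=8),189.9)
E
```

```text
[563.04652648  41.76661495 108.14166601]
at [523.8  34.4 182.6] yaw -170.1 F [-3.3 -1.6  2.4] op 0.796 t 5.65
dx -0.0098 dy 0.0005 dz -0.0187 twist -0.00
```

Lift out first, then shift, then straight down to touch the rim.

>>> {"api": "carry_out", "payload": {"moves": [{"dx":0,"dy":0,"dz":-0.012,"twist":0},{"dx":-0.001,"dy":0.0005,"dz":-0.019,"twist":0},{"dx":-0.0098,"dy":0.0005,"dz":-0.019,"twist":0},{"dx":-0.0098,"dy":0.0005,"dz":-0.015,"twist":0},{"dx":-0.0098,"dy":0.0005,"dz":-0.015,"twist":0}]}}

```text
t: 6.15
eef_pos: [533.7, 36.9, 196.8]
tcp_rot: [3.141, -0.001, -2.968]
ft_force: [-1.0, -0.6, -1.7]
opening: 0.801
```

>>> {"api": "carry_out", "payload": {"moves": [{"dx":0,"dy":0,"dz":0.002,"twist":0},{"dx":0,"dy":0,"dz":0.003,"twist":0},{"dx":0,"dy":0,"dz":0.003,"twist":0}]}}

```text
t: 6.45
eef_pos: [533.7, 36.7, 194.4]
tcp_rot: [3.141, -0.001, -2.969]
ft_force: [0.3, -0.1, -1.5]
opening: 0.798
```

```bash
python3 - <<'E'
from h import *
go(piv(49.5,25,30),189.9)
E
```

```text
at [533.7  36.7 194.4] yaw -170.09 F [ 0.3 -0.1 -1.5] op 0.798 t 6.45
dx 0.0004 dy -0.0000 dz 0.0011 twist 0.01
```

>>> {"api": "carry_out", "payload": {"moves": [{"dx":0,"dy":0,"dz":0.0015,"twist":0},{"dx":0,"dy":0,"dz":0.0015,"twist":0}]}}

```text
t: 6.65
eef_pos: [533.8, 36.7, 193.1]
tcp_rot: [3.141, -0.0, -2.969]
ft_force: [0.2, -0.5, -0.6]
opening: 0.796
```

>>> {"api": "carry_out", "payload": {"moves": [{"dx":0,"dy":0,"dz":0.0015,"twist":0},{"dx":0,"dy":0,"dz":0.0015,"twist":0}]}}

```text
t: 6.85
eef_pos: [534.0, 36.7, 192.0]
tcp_rot: [-3.141, 0.001, -2.969]
ft_force: [-1.6, -0.3, 1.7]
opening: 0.797
```

>>> {"api": "carry_out", "payload": {"moves": [{"dx":0,"dy":0,"dz":0.0015,"twist":0},{"dx":0,"dy":0,"dz":0.0015,"twist":0}]}}

```text
t: 7.05
eef_pos: [534.1, 36.7, 190.8]
tcp_rot: [-3.141, 0.001, -2.968]
ft_force: [-2.2, -0.2, 6.0]
opening: 0.795
```

>>> {"api": "carry_out", "payload": {"moves": [{"dx":0.0025,"dy":0,"dz":0.0027,"twist":0},{"dx":0.0048,"dy":0,"dz":0.0054,"twist":0},{"dx":0.007,"dy":0,"dz":0.0083,"twist":0},{"dx":0.007,"dy":0,"dz":0.0083,"twist":0}]}}

```text
t: 7.45
eef_pos: [527.3, 35.5, 182.3]
tcp_rot: [-3.141, 0.001, -2.969]
ft_force: [-0.0, -0.5, 2.1]
opening: 0.796
```

```bash
cat >> h.py <<'E'
def chk(png=None,h0=None):
    p,d=read_camera("scene");P=pts("scene",d);m0,n,Y=cover_plane(P,p)
    c=np.arctan2(n[0],n[2]);U=Y[:,0]*np.cos(c)-Y[:,2]*np.sin(c)
    hi=np.percentile(U,99.5);h=np.median(Y@n)
    lo,ym=np.percentile(Y[:,1],[.5,99.5])
    fx=hi*np.cos(c)+(h-30)*np.sin(c);fz=-hi*np.sin(c)+(h-30)*np.cos(c)
    print("phi %.1f roll %.1f uphill outer foot seat x %.1f z %.1f (z reads ~1 low) y %.1f..%.1f N %d"%(np.degrees(c),np.degrees(np.arctan2(n[1],n[2])),fx,fz,lo,ym,len(Y)))
    if png: cv2.imwrite("pics/"+png,cv2.resize(p[150:270,270:430,::-1],None,fx=4,fy=4,interpolation=2))
E
python3 - <<'E'
from h import *
go(piv(49.5,25,22),189.9);chk("s4.png")
E
```

```text
at [527.3  35.5 182.3] yaw -170.09 F [-0.  -0.5  2.1] op 0.796 t 7.45
dx 0.0013 dy 0.0001 dz -0.0021 twist 0.01
phi 21.3 roll -0.4 uphill outer foot seat x 52.1 z 20.4 (z reads ~1 low) y -73.4..73.0 N 928
```

>>> {"api": "carry_out", "payload": {"moves": [{"dx":0.0025,"dy":0,"dz":0.0035,"twist":0},{"dx":0.0048,"dy":0,"dz":0.0075,"twist":0},{"dx":0.007,"dy":0,"dz":0.0115,"twist":0},{"dx":0.009,"dy":0,"dz":0.0155,"twist":0},{"dx":0.009,"dy":0,"dz":0.0155,"twist":0}]}}

```text
t: 8.0
eef_pos: [517.6, 33.9, 165.8]
tcp_rot: [3.141, -0.001, -2.969]
ft_force: [-0.1, -1.0, 1.6]
opening: 0.797
```

```bash
python3 - <<'E'
from h import *
go(piv(49.5,25,10),189.9);chk("s5.png")
E
```

```text
at [517.6  33.9 165.8] yaw -170.09 F [-0.1 -1.   1.6] op 0.797 t 8.0
dx 0.0002 dy -0.0001 dz -0.0034 twist 0.01
phi 9.3 roll -0.2 uphill outer foot seat x 52.9 z 20.6 (z reads ~1 low) y -73.4..73.1 N 713
```

>>> {"api": "carry_out", "payload": {"moves": [{"dx":0.0015,"dy":0,"dz":0.0035,"twist":0},{"dx":0.003,"dy":0,"dz":0.007,"twist":0},{"dx":0.0038,"dy":0,"dz":0.01,"twist":0},{"dx":0.0038,"dy":0,"dz":0.01,"twist":0}]}}

```text
t: 8.45
eef_pos: [514.0, 33.3, 156.0]
tcp_rot: [3.141, -0.001, -2.969]
ft_force: [-0.2, -0.4, 1.3]
opening: 0.8
```

```bash
python3 - <<'E'
from h import *
go(piv(49.5,25,2),189.9);chk("s6.png")
go(S+RS@[-2,0.2,57.8+34]-[0,0,19],189.9)
E
```

```text
at [514.   33.3 156. ] yaw -170.08 F [-0.2 -0.4  1.3] op 0.8 t 8.45
dx 0.0004 dy -0.0001 dz -0.0022 twist 0.02
phi 2.1 roll -0.2 uphill outer foot seat x 53.6 z 21.7 (z reads ~1 low) y -73.4..72.9 N 608
at [514.   33.3 156.1] yaw -170.09 F [-0.9 -0.3 -0.4] op 0.794 t 8.5
dx -0.0021 dy 0.0001 dz -0.0116 twist 0.01
```

>>> {"api": "carry_out", "payload": {"moves": [{"dx":0.002,"dy":0,"dz":-0.0035,"twist":0},{"dx":0.004,"dy":0.0003,"dz":-0.0069,"twist":0},{"dx":0.001,"dy":0.0003,"dz":-0.0086,"twist":0},{"dx":-0.0019,"dy":0.0003,"dz":-0.0103,"twist":0},{"dx":-0.0019,"dy":0.0003,"dz":-0.0103,"twist":0}]}}

```text
t: 9.0
eef_pos: [516.8, 34.0, 167.0]
tcp_rot: [-3.142, 0.001, -2.968]
ft_force: [0.0, -0.2, -2.2]
opening: 0.8
```

```bash
python3 - <<'E'
from h import *
go(S+RS@[-2,0.2,57.8+30]-[0,0,19],189.9);chk("s7.png")
E
```

```text
at [516.8  34.  167. ] yaw -170.08 F [ 0.  -0.2 -2.2] op 0.8 t 9.0
dx -0.0013 dy -0.0001 dz 0.0028 twist 0.02
phi 2.1 roll 0.0 uphill outer foot seat x 60.9 z 29.8 (z reads ~1 low) y -73.7..73.6 N 630
```

View pics/s7.png

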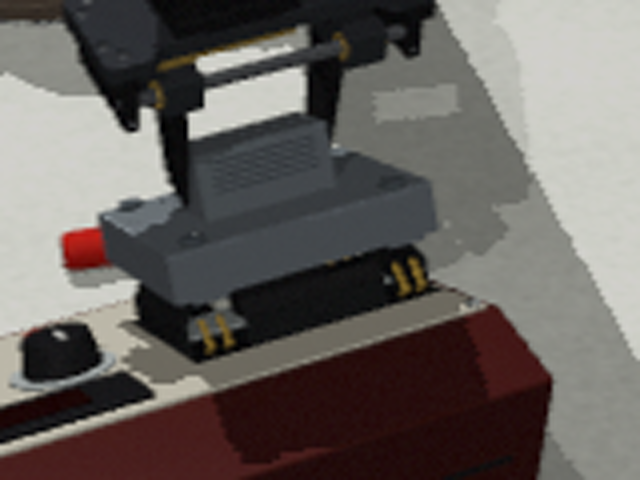

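>>> {"api": "carry_out", "payload": {"moves": [{"dx":-0.001,"dy":0,"dz":0.0026,"twist":0},{"dx":-0.0025,"dy":0,"dz":0.0052,"twist":0},{"dx":-0.0042,"dy":0,"dz":0.0078,"twist":0},{"dx":-0.0057,"dy":0,"dz":0.0104,"twist":0},{"dx":-0.0057,"dy":0,"dz":0.0104,"twist":0}]}}

```text
t: 9.55
eef_pos: [521.9, 34.9, 155.9]
tcp_rot: [3.141, -0.001, -2.969]
ft_force: [-0.3, 0.0, -1.4]
opening: 0.798
```

```bash
python3 - <<'E'
from h import *
go(S+RS@[-2,0.2,57.8+8]-[0,0,19],189.9);chk()
E
```

```text
at [521.9  34.9 155.9] yaw -170.08 F [-0.3  0.  -1.4] op 0.798 t 9.55
dx -0.0071 dy -0.0002 dz 0.0107 twist 0.02
phi 2.1 roll -0.1 uphill outer foot seat x 60.1 z 17.4 (z reads ~1 low) y -73.3..73.0 N 652
```

>>> {"api": "carry_out", "payload": {"moves": [{"dx":-0.0012,"dy":0,"dz":0.0017,"twist":0},{"dx":-0.0022,"dy":0,"dz":0.0035,"twist":0},{"dx":-0.0031,"dy":0,"dz":0.0052,"twist":0},{"dx":-0.0031,"dy":0,"dz":0.0052,"twist":0}]}}

```text
t: 10.0
eef_pos: [524.9, 35.5, 150.9]
tcp_rot: [3.141, -0.0, -2.969]
ft_force: [-0.1, -0.3, -2.5]
opening: 0.8
```

```bash
python3 - <<'E'
from h import *
go(S+RS@[-2,0.2,57.8+8]-[0,0,19],189.9);chk()
E
```

```text
at [524.9  35.5 150.9] yaw -170.09 F [-0.1 -0.3 -2.5] op 0.8 t 10.0
dx -0.0040 dy -0.0002 dz 0.0058 twist 0.01
phi 2.1 roll 0.0 uphill outer foot seat x 59.8 z 11.6 (z reads ~1 low) y -73.4..73.6 N 640
```

>>> {"api": "carry_out", "payload": {"moves": [{"dx":-0.0009,"dy":0,"dz":0.0013,"twist":0},{"dx":-0.0018,"dy":0,"dz":0.0026,"twist":0},{"dx":-0.0018,"dy":0,"dz":0.0026,"twist":0}]}}

```text
t: 10.35
eef_pos: [526.6, 36.0, 148.4]
tcp_rot: [3.141, -0.0, -2.968]
ft_force: [0.8, 3.3, -2.0]
opening: 0.8
```

>>> {"api": "carry_out", "payload": {"moves": [{"dx":-0.0009,"dy":0,"dz":0.0013,"twist":0},{"dx":-0.0013,"dy":0,"dz":0.002,"twist":0},{"dx":-0.0013,"dy":0,"dz":0.002,"twist":0}]}}

```text
t: 10.65
eef_pos: [527.9, 36.2, 146.4]
tcp_rot: [3.141, -0.0, -2.968]
ft_force: [-1.4, 5.3, -1.0]
opening: 0.798
```

```bash
python3 - <<'E'
from h import *
go(S+RS@[-2,0.2,57.8+8]-[0,0,19],189.9);chk()
E
```

```text
at [527.9  36.2 146.4] yaw -170.08 F [-1.4  5.3 -1. ] op 0.798 t 10.65
dx -0.0009 dy -0.0004 dz 0.0013 twist 0.02
phi 2.2 roll -0.2 uphill outer foot seat x 59.2 z 6.3 (z reads ~1 low) y -73.8..73.2 N 650
```

>>> {"api": "carry_out", "payload": {"moves": [{"dx":-0.0005,"dy":0.0006,"dz":0.0008,"twist":0},{"dx":-0.0009,"dy":0.0006,"dz":0.0015,"twist":0},{"dx":-0.0009,"dy":0.0006,"dz":0.0015,"twist":0}]}}

```text
t: 11.0
eef_pos: [529.0, 36.5, 145.1]
tcp_rot: [-3.141, 0.001, -2.969]
ft_force: [0.1, 1.5, -0.2]
opening: 0.798
```

>>> {"api": "carry_out", "payload": {"moves": [{"dx":0,"dy":0,"dz":0,"twist":0},{"dx":0,"dy":0,"dz":0,"twist":0},{"dx":0,"dy":0,"dz":0,"twist":0},{"dx":0,"dy":0,"dz":0,"twist":0}], "grip": 0.095}}

```text
t: 11.4
eef_pos: [528.7, 36.7, 145.0]
tcp_rot: [3.142, 0.0, -2.969]
ft_force: [-0.1, 0.6, 0.4]
opening: 0.993
```

```bash
python3 - <<'E'
from h import *
go(S+RS@[-2,0.2,57.8+8]-[0,0,19],189.9);chk()
E
```

```text
at [528.7  36.7 145. ] yaw -170.09 F [-0.1  0.6  0.4] op 0.993 t 11.4
dx -0.0001 dy -0.0007 dz -0.0001 twist 0.01
phi 0.2 roll -0.1 uphill outer foot seat x 61.2 z 5.6 (z reads ~1 low) y -73.6..72.7 N 582
```

>>> {"api": "carry_out", "payload": {"moves": [{"dx":0,"dy":-0.0005,"dz":-0.015,"twist":0},{"dx":0,"dy":-0.0005,"dz":-0.04,"twist":0},{"dx":0,"dy":-0.0005,"dz":-0.065,"twist":0},{"dx":0,"dy":-0.0005,"dz":-0.065,"twist":0}]}}

```text
t: 11.85
eef_pos: [530.0, 36.2, 212.8]
tcp_rot: [-3.141, 0.005, -2.968]
ft_force: [-0.1, -0.4, -0.8]
opening: 0.998
```

```bash
cat >> h.py <<'E'
def pad(px,py,h,off=8):
    yw=np.radians(9.9);return S+RS@[px,py,h]-off*np.array([np.cos(yw),np.sin(yw),0])
E
python3 - <<'E'
from h import *
chk("s8.png")
go(pad(51,57,55),189.9)
E
```

```text
phi -0.1 roll -0.2 uphill outer foot seat x 62.0 z 5.7 (z reads ~1 low) y -73.7..73.6 N 556
at [529.3  36.2 211.2] yaw -170.08 F [-0.4 -0.4 -0.2] op 1.001 t 11.9
dx -0.0429 dy 0.0567 dz 0.0299 twist 0.02
```

View pics/s8.png

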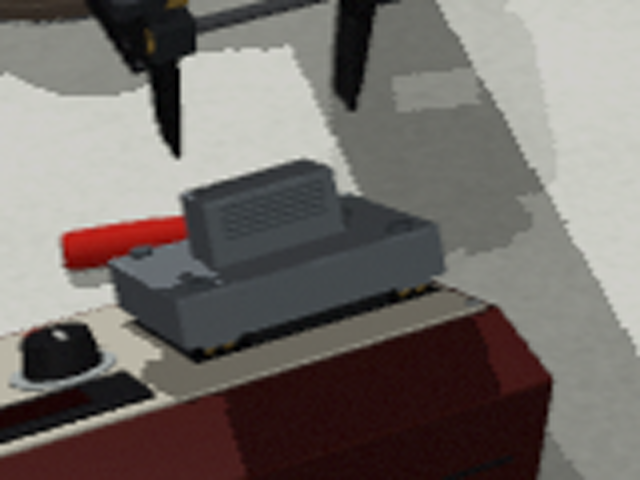

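>>> {"api": "carry_out", "payload": {"moves": [{"dx":-0.025,"dy":0.03,"dz":0,"twist":0},{"dx":-0.043,"dy":0.0567,"dz":0.01,"twist":0},{"dx":-0.043,"dy":0.0567,"dz":0.025,"twist":0},{"dx":-0.043,"dy":0.0567,"dz":0.03,"twist":0},{"dx":-0.043,"dy":0.0567,"dz":0.03,"twist":0}], "grip": 0}}

```text
t: 12.4
eef_pos: [560.7, 99.2, 178.7]
tcp_rot: [3.141, -0.003, -2.969]
ft_force: [-0.5, 0.3, 0.2]
opening: 0.632
```

```bash
python3 - <<'E'
from h import *
go(pad(51,57,43),189.9)
E
```

```text
at [560.7  99.2 178.7] yaw -170.09 F [-0.5  0.3  0.2] op 0.632 t 12.4
dx -0.0071 dy -0.0000 dz 0.0078 twist 0.01
```

>>> {"api": "carry_out", "payload": {"moves": [{"dx":0,"dy":0,"dz":0,"twist":0},{"dx":0,"dy":0,"dz":0,"twist":0},{"dx":0,"dy":0,"dz":0,"twist":0},{"dx":0,"dy":0,"dz":0,"twist":0},{"dx":0,"dy":0,"dz":0,"twist":0}]}}

```text
t: 12.9
eef_pos: [561.5, 99.4, 180.3]
tcp_rot: [3.142, 0.0, -2.969]
ft_force: [-0.7, -0.8, 0.8]
opening: 0.215
```

>>> {"api": "carry_out", "payload": {"moves": [{"dx":0,"dy":0,"dz":0,"twist":0},{"dx":0,"dy":0,"dz":0,"twist":0},{"dx":0,"dy":0,"dz":0,"twist":0},{"dx":0,"dy":0,"dz":0,"twist":0},{"dx":0,"dy":0,"dz":0,"twist":0}]}}

```text
t: 13.4
eef_pos: [561.4, 99.5, 180.0]
tcp_rot: [3.141, 0.0, -2.969]
ft_force: [-0.1, -0.1, 0.3]
opening: 0.005
```

```bash
python3 - <<'E'
from h import *
go(pad(51,57,43),189.9);chk("s9.png")
E
```

```text
at [561.4  99.5 180. ] yaw -170.09 F [-0.1 -0.1  0.3] op 0.005 t 13.4
dx -0.0064 dy -0.0002 dz 0.0091 twist 0.01
phi 0.3 roll -0.0 uphill outer foot seat x 61.5 z 5.4 (z reads ~1 low) y -73.6..73.4 N 582
```

>>> {"api": "carry_out", "payload": {"moves": [{"dx":-0.003,"dy":0,"dz":0.0045,"twist":0},{"dx":-0.0064,"dy":0,"dz":0.0091,"twist":0},{"dx":-0.0064,"dy":0,"dz":0.0091,"twist":0}]}}

```text
t: 13.75
eef_pos: [567.9, 100.6, 170.2]
tcp_rot: [3.141, -0.001, -2.969]
ft_force: [0.8, -0.3, 1.4]
opening: 0.005
```

>>> {"api": "carry_out", "payload": {"moves": [{"dx":-0.0005,"dy":0,"dz":0.0009,"twist":0},{"dx":-0.001,"dy":0,"dz":0.0017,"twist":0},{"dx":-0.001,"dy":0,"dz":0.0017,"twist":0}]}}

```text
t: 14.05
eef_pos: [568.6, 100.8, 169.5]
tcp_rot: [3.142, 0.0, -2.968]
ft_force: [-2.6, 0.2, 4.5]
opening: 0.001
```

>>> {"api": "carry_out", "payload": {"moves": [{"dx":-0.0005,"dy":0,"dz":0.0009,"twist":0},{"dx":-0.001,"dy":0,"dz":0.0017,"twist":0},{"dx":-0.001,"dy":0,"dz":0.0017,"twist":0}]}}

```text
t: 14.35
eef_pos: [569.8, 101.1, 168.0]
tcp_rot: [3.141, 0.001, -2.969]
ft_force: [-1.3, 1.0, 5.2]
opening: 0.005
```

>>> {"api": "carry_out", "payload": {"moves": [{"dx":-0.0005,"dy":0,"dz":0.0009,"twist":0},{"dx":-0.001,"dy":0,"dz":0.0017,"twist":0},{"dx":-0.001,"dy":0,"dz":0.0017,"twist":0}]}}

```text
t: 14.65
eef_pos: [570.7, 101.1, 165.7]
tcp_rot: [-3.142, 0.0, -2.968]
ft_force: [0.4, -0.1, -0.1]
opening: 0.003
```

>>> {"api": "carry_out", "payload": {"moves": [{"dx":-0.0005,"dy":0,"dz":0.0009,"twist":0},{"dx":-0.001,"dy":0,"dz":0.0017,"twist":0},{"dx":-0.001,"dy":0,"dz":0.0017,"twist":0}]}}

```text
t: 14.95
eef_pos: [571.4, 101.2, 164.1]
tcp_rot: [3.142, -0.001, -2.969]
ft_force: [-1.8, 0.7, 3.8]
opening: 0.006
```

```bash
cat >> h.py <<'E'
def corners():
    p,d=read_camera("scene");L=(pts("scene",d)-S)@RS
    for a in(40,-40):
        for b in(68,-68):
            m=(abs(L[...,0]-a)<20)&(abs(L[...,1]-b)<6)&(L[...,2]>20)&(L[...,2]<45);X=L[m]
            print(a,b,"flange z",np.round(np.median(X[:,2]),1) if len(X) else None,len(X))
E
python3 - <<'E'
from h import *
go(pad(51,57,34),189.9);chk();corners()
E
```

```text
at [571.4 101.2 164.1] yaw -170.08 F [-1.8  0.7  3.8] op 0.006 t 14.95
dx -0.0007 dy -0.0001 dz 0.0010 twist 0.02
phi 3.2 roll 1.7 uphill outer foot seat x 61.7 z 0.6 (z reads ~1 low) y -73.5..73.2 N 597
40 68 flange z 28.0 30
40 -68 flange z 33.3 60
-40 68 flange z 34.4 21
-40 -68 flange z 38.0 35
```

>>> {"api": "carry_out", "payload": {"moves": [{"dx":-0.0005,"dy":0,"dz":0.0009,"twist":0},{"dx":-0.0008,"dy":0,"dz":0.0014,"twist":0},{"dx":-0.0008,"dy":0,"dz":0.0014,"twist":0}]}}

```text
t: 15.35
eef_pos: [571.7, 101.3, 163.4]
tcp_rot: [3.142, -0.001, -2.968]
ft_force: [-8.1, -1.3, 12.2]
opening: 0.007
```

```bash
python3 - <<'E'
from h import *
go(pad(51,57,50),189.9)
E
```

```text
at [571.7 101.3 163.4] yaw -170.08 F [-8.1 -1.3 12.2] op 0.007 t 15.35
dx 0.0076 dy -0.0002 dz -0.0135 twist 0.02
```

>>> {"api": "carry_out", "payload": {"moves": [{"dx":0.0076,"dy":0,"dz":-0.0135,"twist":0},{"dx":0.0076,"dy":-0.045,"dz":-0.0135,"twist":0},{"dx":0.0076,"dy":-0.09,"dz":-0.0135,"twist":0},{"dx":0.0076,"dy":-0.114,"dz":-0.0135,"twist":0},{"dx":0.0076,"dy":-0.114,"dz":-0.0135,"twist":0}]}}

```text
t: 15.85
eef_pos: [585.0, -14.9, 176.7]
tcp_rot: [-3.141, 0.001, -2.972]
ft_force: [0.3, -0.4, -0.4]
opening: 0.003
```

```bash
python3 - <<'E'
from h import *
go(pad(51,-57,42),189.9);corners()
E
```

```text
at [585.  -14.9 176.7] yaw -170.26 F [ 0.3 -0.4 -0.4] op 0.003 t 15.85
dx -0.0033 dy 0.0026 dz 0.0067 twist -0.16
40 68 flange z 29.6 35
40 -68 flange z 33.6 71
-40 68 flange z 34.3 24
-40 -68 flange z 37.9 32
```

>>> {"api": "carry_out", "payload": {"moves": [{"dx":-0.0015,"dy":0.0005,"dz":0.003,"twist":0},{"dx":-0.003,"dy":0.0005,"dz":0.0062,"twist":0},{"dx":-0.003,"dy":0.0005,"dz":0.0062,"twist":0}]}}

```text
t: 16.2
eef_pos: [587.3, -10.1, 169.5]
tcp_rot: [3.141, -0.001, -2.967]
ft_force: [0.4, 0.6, -0.5]
opening: 0.008
```

```bash
python3 - <<'E'
from h import *
go(pad(51,-57,39),189.9)
E
```

```text
at [587.3 -10.1 169.5] yaw -170.01 F [ 0.4  0.6 -0.5] op 0.008 t 16.2
dx -0.0017 dy -0.0017 dz 0.0021 twist 0.09
```

>>> {"api": "carry_out", "payload": {"moves": [{"dx":-0.001,"dy":-0.001,"dz":0.001,"twist":0},{"dx":-0.0017,"dy":-0.001,"dz":0.0021,"twist":0},{"dx":-0.0017,"dy":-0.001,"dz":0.0021,"twist":0}]}}

```text
t: 16.5
eef_pos: [589.3, -11.6, 167.9]
tcp_rot: [3.141, 0.0, -2.968]
ft_force: [-1.0, 1.4, 1.7]
opening: 0.007
```

>>> {"api": "carry_out", "payload": {"moves": [{"dx":-0.0005,"dy":0,"dz":0.0009,"twist":0},{"dx":-0.001,"dy":0,"dz":0.0017,"twist":0},{"dx":-0.001,"dy":0,"dz":0.0017,"twist":0}]}}

```text
t: 16.8
eef_pos: [590.5, -11.9, 166.0]
tcp_rot: [-3.141, 0.0, -2.969]
ft_force: [-0.0, 0.3, 0.4]
opening: 0.005
```

>>> {"api": "carry_out", "payload": {"moves": [{"dx":-0.0005,"dy":0,"dz":0.0009,"twist":0},{"dx":-0.001,"dy":0,"dz":0.0017,"twist":0},{"dx":-0.001,"dy":0,"dz":0.0017,"twist":0}]}}

```text
t: 17.1
eef_pos: [591.3, -11.6, 164.4]
tcp_rot: [-3.142, -0.0, -2.969]
ft_force: [-0.5, -0.7, 0.5]
opening: 0.003
```

>>> {"api": "carry_out", "payload": {"moves": [{"dx":-0.0005,"dy":0,"dz":0.0009,"twist":0},{"dx":-0.001,"dy":0,"dz":0.0017,"twist":0},{"dx":-0.001,"dy":0,"dz":0.0017,"twist":0}]}}

```text
t: 17.4
eef_pos: [591.6, -11.6, 163.5]
tcp_rot: [-3.141, -0.001, -2.968]
ft_force: [-7.5, -2.7, 11.6]
opening: 0.002
```

```bash
python3 - <<'E'
from h import *
go(pad(51,-57,34),189.9);corners()
E
```

```text
at [591.6 -11.6 163.5] yaw -170.08 F [-7.5 -2.7 11.6] op 0.002 t 17.4
dx -0.0002 dy 0.0005 dz 0.0004 twist 0.02
40 68 flange z 29.0 40
40 -68 flange z 29.7 59
-40 68 flange z 35.3 23
-40 -68 flange z 36.2 33
```

>>> {"api": "carry_out", "payload": {"moves": [{"dx":0.01,"dy":0,"dz":-0.0173,"twist":0},{"dx":0.035,"dy":0,"dz":-0.003,"twist":0},{"dx":0.07,"dy":0,"dz":0.017,"twist":0},{"dx":0.098,"dy":0,"dz":0.0337,"twist":0},{"dx":0.098,"dy":0,"dz":0.0337,"twist":0}]}}

```text
t: 17.95
eef_pos: [492.1, -28.2, 127.6]
tcp_rot: [3.14, -0.004, -2.969]
ft_force: [-0.2, 0.8, -0.3]
opening: 0.007
```

>>> {"api": "carry_out", "payload": {"moves": [{"dx":0,"dy":0,"dz":0,"twist":0}]}}

```text
t: 18.05
eef_pos: [496.3, -28.4, 129.4]
tcp_rot: [-3.141, 0.001, -2.969]
ft_force: [0.7, 0.1, -0.2]
opening: 0.005
```

```bash
python3 - <<'E'
from h import *
go(pad(-51,-57,43),189.9);corners()
E
```

```text
at [496.3 -28.4 129.4] yaw -170.11 F [ 0.7  0.1 -0.2] op 0.005 t 18.05
dx -0.0042 dy 0.0006 dz 0.0095 twist -0.01
40 68 flange z 28.6 42
40 -68 flange z 29.8 48
-40 68 flange z 35.0 21
-40 -68 flange z 36.1 36
```

>>> {"api": "carry_out", "payload": {"moves": [{"dx":-0.002,"dy":0,"dz":0.005,"twist":0},{"dx":-0.0042,"dy":0.0005,"dz":0.0095,"twist":0},{"dx":-0.0042,"dy":0.0005,"dz":0.0095,"twist":0}]}}

```text
t: 18.4
eef_pos: [500.3, -26.9, 119.1]
tcp_rot: [3.141, -0.0, -2.968]
ft_force: [-0.3, 0.3, 0.3]
opening: 0.008
```

>>> {"api": "carry_out", "payload": {"moves": [{"dx":-0.0005,"dy":0,"dz":0.0009,"twist":0},{"dx":-0.0015,"dy":0,"dz":0.0026,"twist":0},{"dx":-0.0015,"dy":0,"dz":0.0026,"twist":0}]}}

```text
t: 18.7
eef_pos: [501.1, -26.8, 117.1]
tcp_rot: [-3.142, -0.0, -2.968]
ft_force: [-2.6, -1.6, 3.5]
opening: 0.005
```

>>> {"api": "carry_out", "payload": {"moves": [{"dx":-0.0005,"dy":0,"dz":0.0009,"twist":0},{"dx":-0.001,"dy":0,"dz":0.0017,"twist":0},{"dx":-0.001,"dy":0,"dz":0.0017,"twist":0}]}}

```text
t: 19.0
eef_pos: [501.8, -26.7, 115.3]
tcp_rot: [3.142, -0.001, -2.968]
ft_force: [-3.8, -1.8, 3.2]
opening: 0.004
```

```bash
python3 - <<'E'
from h import *
go(pad(-51,-57,34),189.9);corners()
E
```

```text
at [501.8 -26.7 115.3] yaw -170.08 F [-3.8 -1.8  3.2] op 0.004 t 19.0
dx -0.0029 dy -0.0000 dz 0.0032 twist 0.02
40 68 flange z 29.2 36
40 -68 flange z 28.2 49
-40 68 flange z 34.0 26
-40 -68 flange z 31.5 39
```

>>> {"api": "carry_out", "payload": {"moves": [{"dx":-0.0005,"dy":0,"dz":0.0009,"twist":0},{"dx":-0.001,"dy":0,"dz":0.0017,"twist":0},{"dx":-0.001,"dy":0,"dz":0.0017,"twist":0}]}}

```text
t: 19.35
eef_pos: [503.5, -26.3, 113.5]
tcp_rot: [3.141, 0.001, -2.969]
ft_force: [-0.5, -0.8, 0.6]
opening: 0.005
```

>>> {"api": "carry_out", "payload": {"moves": [{"dx":-0.0005,"dy":0,"dz":0.0009,"twist":0},{"dx":-0.001,"dy":0,"dz":0.0017,"twist":0},{"dx":-0.001,"dy":0,"dz":0.0017,"twist":0}]}}

```text
t: 19.65
eef_pos: [504.4, -26.3, 112.4]
tcp_rot: [-3.141, 0.001, -2.968]
ft_force: [-3.3, -0.2, 8.9]
opening: 0.005
```

```bash
python3 - <<'E'
from h import *
go(pad(-51,-57,34),189.9);corners()
E
```

```text
at [504.4 -26.3 112.4] yaw -170.08 F [-3.3 -0.2  8.9] op 0.005 t 19.65
dx -0.0003 dy -0.0001 dz 0.0003 twist 0.02
40 68 flange z 29.5 35
40 -68 flange z 27.7 46
-40 68 flange z 34.8 27
-40 -68 flange z 29.0 30
```

Clicked. On to the last corner.

>>> {"api": "carry_out", "payload": {"moves": [{"dx":0.007,"dy":0,"dz":-0.0121,"twist":0},{"dx":0.008,"dy":0.04,"dz":-0.0139,"twist":0},{"dx":0.008,"dy":0.085,"dz":-0.0139,"twist":0},{"dx":0.008,"dy":0.114,"dz":-0.0139,"twist":0},{"dx":0.008,"dy":0.114,"dz":-0.0139,"twist":0}]}}

```text
t: 20.2
eef_pos: [475.7, 87.2, 126.5]
tcp_rot: [3.141, 0.0, -2.965]
ft_force: [-0.4, -1.2, 0.3]
opening: 0.005
```

>>> {"api": "carry_out", "payload": {"moves": [{"dx":0,"dy":0,"dz":0,"twist":0},{"dx":0,"dy":0,"dz":0,"twist":0}]}}

```text
t: 20.4
eef_pos: [476.9, 84.1, 126.1]
tcp_rot: [-3.142, 0.0, -2.969]
ft_force: [0.5, -1.0, 0.2]
opening: 0.008
```

```bash
python3 - <<'E'
from h import *
go(pad(-51,57,42),189.9)
E
```

```text
at [476.9  84.1 126.1] yaw -170.11 F [ 0.5 -1.   0.2] op 0.008 t 20.4
dx -0.0045 dy 0.0005 dz 0.0071 twist -0.01
```

>>> {"api": "carry_out", "payload": {"moves": [{"dx":-0.0025,"dy":0.0003,"dz":0.004,"twist":0},{"dx":-0.0045,"dy":0.0005,"dz":0.0071,"twist":0},{"dx":-0.0045,"dy":0.0005,"dz":0.0071,"twist":0}]}}

```text
t: 20.7
eef_pos: [481.1, 85.5, 118.2]
tcp_rot: [3.141, -0.001, -2.969]
ft_force: [-0.3, -0.8, -0.3]
opening: 0.004
```

>>> {"api": "carry_out", "payload": {"moves": [{"dx":-0.0005,"dy":0,"dz":0.0009,"twist":0},{"dx":-0.0015,"dy":0,"dz":0.0026,"twist":0},{"dx":-0.0015,"dy":0,"dz":0.0026,"twist":0}]}}

```text
t: 21.0
eef_pos: [482.3, 86.1, 116.0]
tcp_rot: [3.141, -0.001, -2.969]
ft_force: [-0.2, 0.1, 0.8]
opening: 0.006
```

>>> {"api": "carry_out", "payload": {"moves": [{"dx":-0.0005,"dy":0,"dz":0.0009,"twist":0},{"dx":-0.0015,"dy":0,"dz":0.0026,"twist":0},{"dx":-0.0015,"dy":0,"dz":0.0026,"twist":0}]}}

```text
t: 21.3
eef_pos: [484.3, 86.5, 113.3]
tcp_rot: [3.142, 0.0, -2.969]
ft_force: [0.3, 0.9, -0.1]
opening: 0.004
```

```bash
python3 - <<'E'
from h import *
go(pad(-51,57,34),189.9);corners()
E
```

```text
at [484.3  86.5 113.3] yaw -170.08 F [ 0.3  0.9 -0.1] op 0.004 t 21.3
dx -0.0007 dy -0.0006 dz 0.0012 twist 0.02
40 68 flange z 27.6 36
40 -68 flange z 28.1 49
-40 68 flange z 28.2 21
-40 -68 flange z 28.6 26
```

All four read home. One firm press here to confirm, then back off.

>>> {"api": "carry_out", "payload": {"moves": [{"dx":-0.0005,"dy":0,"dz":0.0009,"twist":0},{"dx":-0.0012,"dy":0,"dz":0.0021,"twist":0},{"dx":-0.0012,"dy":0,"dz":0.0021,"twist":0}]}}

```text
t: 21.65
eef_pos: [485.2, 86.7, 112.0]
tcp_rot: [3.142, 0.0, -2.968]
ft_force: [-3.6, -0.2, 12.1]
opening: 0.005
```

>>> {"api": "carry_out", "payload": {"moves": [{"dx":0.01,"dy":0,"dz":-0.02,"twist":0},{"dx":0.02,"dy":0.02,"dz":-0.06,"twist":0},{"dx":0.03,"dy":0.06,"dz":-0.1,"twist":0},{"dx":0.03,"dy":0.1,"dz":-0.12,"twist":0},{"dx":0.03,"dy":0.14,"dz":-0.12,"twist":0}]}}

```text
t: 22.15
eef_pos: [432.0, 221.1, 234.8]
tcp_rot: [3.141, 0.006, -2.969]
ft_force: [0.6, 0.1, -0.4]
opening: 0.0
```

>>> {"api": "carry_out", "payload": {"moves": [{"dx":0,"dy":0.05,"dz":0,"twist":0},{"dx":0,"dy":0.1,"dz":0,"twist":0},{"dx":0,"dy":0.15,"dz":0,"twist":0},{"dx":0,"dy":0.15,"dz":0,"twist":0}]}}

```text
t: 22.55
eef_pos: [404.3, 371.7, 231.1]
tcp_rot: [3.14, 0.0, -2.964]
ft_force: [0.1, -1.2, -0.3]
opening: 0.001
```

```bash
python3 - <<'E'
from h import *
chk("s10.png");corners()
p,d=read_camera("top");L=(pts("top",d)-S)@RS
for a in(40,-40):
    for b in(65,-65):
        m=(abs(L[...,0]-a)<15)&(abs(L[...,1]-b)<6)&(L[...,2]>15)&(L[...,2]<45);print("top",a,b,np.median(L[m][:,2]).round(1),m.sum())
m=(abs(L[...,0])<40)&(abs(L[...,1])<55)&(L[...,2]>58)&(L[...,2]<75);X=L[m];r=cv2.minAreaRect(X[:,:2].astype(np.float32));print("hump",r,np.median(X[:,2]))
p0=np.load("top0.npz")["p"]
cv2.imwrite("pics/top3.png",np.hstack([p0[150:330,150:500,::-1],p[150:330,150:500,::-1]]))
print(state()["ft_force"],state()["eef_pos"])
E
```

```text
phi -0.0 roll 0.1 uphill outer foot seat x 61.8 z -1.8 (z reads ~1 low) y -73.1..73.1 N 605
40 68 flange z 27.0 38
40 -68 flange z 27.7 47
-40 68 flange z 27.9 22
-40 -68 flange z 28.2 30
top 40 65 30.1 57
top 40 -65 30.5 59
top -40 65 30.4 56
top -40 -65 30.8 55
hump ((-0.6660041809082031, -0.851348876953125), (42.02822494506836, 75.8182373046875), 0.3025059103965759) 65.68097032126322
[-0.24755854  0.04448099  0.18349329] [405.46832428 366.86963295 231.14920705]
```

View pics/top3.png

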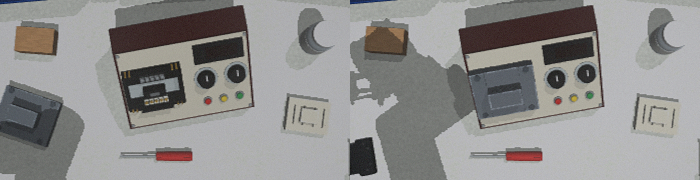

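Flange heights agree at all four corners in both views (top view 30.1 to 30.8 mm). The cover sits centred over the compartment, the bystanders have not moved, and the arm is clear.

```bash
python3 -c "
from cell import *
print(job_done())"
```

```text
the job is handed in; nothing more can be done
None
```

The grey cover is back over the fuse compartment with all four corners clicked home, and the job was handed in at about 23 s. No verdict is reported.

**How it was done:** The moves can't tilt the tool, so I gripped the hump along its length. I levered the cover to the panel's slope by pressing its uphill edge on the collar rim, so it turned between the fingers. Then I lowered it over the collar, let go, and pressed the four thumb buttons one after another with the closed fingers. The peak force I read was about 15 N. My first try at the rim missed because the foot landed inside it; I lifted off and repeated it.

**Last checks:**
- **Flush:** in the top view the flange stands 30.1–30.8 mm above the panel at the four corners (30 mm is home). The tilt against the panel is within about 0.1°.
- **Centred:** the hump's middle is within about 1 mm of the seat's middle in the top view. The scene camera put the uphill edge at 61.8 mm, where I expected about 60.4 mm.
- **Camera disagreement:** the scene camera read the corners at 27.0–28.2 mm, about 2.5 mm lower than the top view. It had already read the bare panel 2 mm low, so I take this as calibration.
- **Surroundings:** compared by eye in the before and after top views, the screwdriver, lamp guard, carton and jar have not moved. The arm is clear and the force on it reads about zero.

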